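# Load and clamp a laboratory shaker

## Robot

A 7-joint arm with a two-finger parallel gripper is mounted at the origin on a cart in front of the work surface, level with it; the furniture and walls round the work are solid. World frame = base frame: x ahead of the robot, y to its left, z up, the work surface at z = 0. Lengths are in m, angles in rad, forces in N, time in s.
With the tool pointing down it reaches from about 0.375 to 0.925 m from the base axis. Payload 3.1 kg.
Tool frame: the origin (TCP) lies at the very end of the fingers, on their centre line; the grasp point (between the pads) lies 19 mm behind it; z points along the fingers, y is the line along which they close (so a half turn about z gives the same grasp; the last joint's range is limited). The gripper opens to 85 mm and grips with 20 to 120 N. Pads are 22 mm wide; open, the fingers measure 114 mm over their backs; the gripper's body (76 mm by 85 mm) begins 54 mm behind the grasp point. The pads swing forward as they close: fully open they stand 13 mm farther back than shut.
Start: joints at [-1.418, 0.383, 0.044, 1.598, -0.018, 1.161, -0.05], TCP at [0.161, 0.63, 0.231] pointing down, gripper open.
Joint ranges: [-2.61, 2.61], [-0.41, 2.15], [-1.48, 1.57], [0, 2.5], [-1.57, 4.71], [0.05, 1.97], [-2.85, 2.85]. Speed limits (rad/s): [2.79, 2.79, 3.14, 3.14, 3.14, 3.14, 3.14].

## Interface

Orientations are given as a 3x3 rotation matrix whose columns are the frame's x, y, z axes.
In Python, from rig import sense, viewer, ticket, models gives the robot as it stands.
- The arm moves only by the tool servo_tool, never from a script. Its argument "steps" is text: rows parted by semicolons, each of 7 numbers parted by spaces: the shift along the world's x, y, z in cm, then the turn, a rotation vector about the world's x, y, z in degrees, then the opening, from 0 (shut) to 1 (fully open). A call has 1 to 8 rows; each row is the pose to reach, as a shift and turn from the pose commanded when the call began; what a row does not reach only later rows make up. A row lasts 1/10 s, in which the tool goes at most 50 mm and 8.59 degrees, less where a joint would pass 70% of its speed; a pose out of reach is approached as far as the arm can. A call with a gripper value outside its range is refused whole. The fingers move at their own pace and stop on an object; the grip force is fixed at half the most. Time passes only in rows, so rows that repeat a pose let the fingers close. It gives the time, the measured TCP pose, the force, the opening and the grip force at its end, in the units of the state.
- sense(): the state, without advancing time (a new reading comes with each control period).
- viewer.get_image(name): name is "side" or "top"; returns a dict with "color" (400x640x3 uint8, red, green, blue), "fx", "fy", "cx", "cy" (pixels), "k1" (the pictures are not rectified: a ray, as slopes to the right and down, at radius r is drawn at 1 + k1 r^2 times it, then the intrinsics apply), "R" (3x3) and "t" (3): a world point X has camera coordinates R X + t. Camera axes: x right, y down, z forward; pixel columns grow to the right and rows downward; lengths in m; the calibration is good to about 2 mm. A picture is of the moment at which its call begins. There is no depth.
- ticket.job_done(): hands the job in; it is judged then, once.
Trained networks look in the newest picture that a camera, given by its name, has taken for a name from the list of things; names that differ only in an ending like _2 or _b are one class to them, and where a whole thing is asked for, a point or a joint stands for the part that bears it (a point fixed in the world has none). Each returns a list of dicts, best first, with "conf" (0 to 1); they miss things now and then, are a little off and sometimes report something else, mostly with a low value. They report only what shows in the picture. A call takes as long as a camera call. They do not tell look-alikes from the thing itself.
- models.find_in(camera, thing): "point" ([x, y, z] in m, in world coordinates, good to about 4 mm: the middle of the surface that is visible of it).
- models.outline_of(camera, thing): "mask" (400x640 bool, what is visible of it).
- models.place_of(camera, thing): "point" ([x, y, z] in m, in world coordinates, good to about 4 mm: a listed point, or the origin of a listed thing).
The state is a dict: "t": time; "joints": joint angles; "joint_velocities": joint speeds; "joint_torque": joint torques, N m; "tcp_pos": TCP position; "orientation": TCP orientation; "wrist_force": force on the tool from outside, world axes, zero at the start; "moment": the same for the moment, N m; "opening": finger opening in m; "grasp_force": force on a finger pad.
Only numpy, scipy, OpenCV 4.12 (cv2) and the standard library are available. Lean on these libraries where they do the work, as an engineer would, in place of code of your own. Each camera call takes 0.05 s, during which the arm holds its last target. There are 200 camera calls.

## Task

Stand all the squat white lidded tubs from the worktop upright on the shaker's platform, in the lane between the clamp bar and the far fence. Then wind the bar in by turning its two knobs clockwise alternately, a little at a time so that one end of the bar never leads the other by more than a centimetre, until the tubs are held against the fence with the bar's sprung strip pressed in about half way and the bar square. Finally press the lock key down until it snaps in, then stop pushing, without leaning on it; leave the timer and the wash bottle as they are.

Things in the scene. Friction and masses are not known exactly. Their poses are not given: they have to be found in the camera images.
- shaker: laboratory shaker, fixed to the worktop: white chassis, aluminium platform 235 x 390 mm, top at z = 40 mm. Origin on the worktop; x away from the robot at yaw 0, y left, z up; platform x -140..+95 mm. Near edge: two grey gear housings (62 x 66 mm, tops z = 105, centres x = -103, y = +-160 mm), each with a knob on top; midway between a grey lock housing (52 x 110 mm, top z = 82 mm) with a key.
- lane (a point): centre of the loading lane's floor, at shaker x = +40, y = 0, z = 40 mm; a tub held by the bar stands at x = +43.5. Lane: between the fence (far, near face x = +70 mm) and the bar, and between side rails (inner faces y = +-146 mm, tops z = 64 mm; the bar's ends ride above them, up to z = 99 mm); three tubs fit side by side with room for fingers if about 88 mm apart
- fence (a point): middle of the top edge of the fixed steel fence's near face: shaker x = +70, y = 0, z = 100 mm; the fence is 270 mm long, along y, 12 mm thick
- bar: aluminium clamp bar, 346 mm long, across the platform; y axis along it (parallel to the shaker's y when square), origin at its middle, z = 70 mm, shaker x = -51 mm with both knobs at 0. Each end lies in a saddle (0.8 mm play) driven by its own knob, so with both knobs at about 4.5 rad the strip is half pressed in on the tubs. The driven ends are 320 mm apart: 10 mm of lead is a skew of 0.031 rad.
- bar_strip (a joint): how far the spring-backed black rubber strip along the front of the clamp bar is pressed in, m: 0 free, 0.008 at its stop; spring 1500 N/m for the whole strip. The strip is 256 mm long, 34 mm high (z = 53..87 mm).
- strip_face (a point): middle of the strip's front face, that touches the tubs; z = 70 mm. With both knob angles at 0 and the strip free it stands at shaker x = -22 mm (92 mm from the fence).
- bar_left (a point): point on top of the bar's left (+y) end, at its front edge, z = 95 mm; shaker x = -42 mm when that knob is at 0 (20 mm behind the free strip's face)
- bar_right (a point): the same at the bar's right (-y) end
- knob_left (a joint): angle in rad (0..5) of the left (+y) black knob: grows clockwise seen from above, and drives the left end of the bar 10 mm away from the robot, towards the fence, for each rad; friction 0.2 Nm, stays where it is left. At 0 its grip lies along the shaker's x axis.
- knob_left_grip (a point): grip point of the left knob, on its vertical axis (shaker x = -103, y = +160, z = 142 mm); the grip is an upright bar 14 mm thick, 46 mm long, 32 mm high (z = 117..149 mm), on a disc 48 mm across; the point turns with the knob, its x axis along the bar
- knob_right (a joint): angle in rad (0..5) of the right (-y) black knob: grows clockwise seen from above, and drives the right end of the bar 10 mm away from the robot, towards the fence, for each rad; friction 0.2 Nm, stays where it is left. At 0 its grip lies along the shaker's x axis.
- knob_right_grip (a point): grip point of the right knob, on its vertical axis (shaker x = -103, y = -160, z = 142 mm); the grip is an upright bar 14 mm thick, 46 mm long, 32 mm high (z = 117..149 mm), on a disc 48 mm across; the point turns with the knob, its x axis along the bar
- lock: black lock key that slides up and down in its housing; origin at the centre of its top, 36 mm (x) by 44 mm (y); shaker x = -108, y = 0, z = 100 mm while up. Two sprung pawls hold it up: pressed down, its resistance rises to a peak of about 9 N within the first 3 mm and is overcome by 6 mm; then the key snaps down and stays, resting on a hard stop at z = 87 mm (13 mm of travel).
- tub_0: squat round white plastic tub with a screw lid, 53 mm diameter, 46 mm high, 0.06 kg; origin at the centre of its underside, z up; stands upright on the worktop; grip it across its diameter. Two or three such tubs, all alike, are present.
- tub_1: squat round white plastic tub with a screw lid, 53 mm diameter, 46 mm high, 0.06 kg; origin at the centre of its underside, z up; stands upright on the worktop; grip it across its diameter. Two or three such tubs, all alike, are present.
- tub_2: squat round white plastic tub with a screw lid, 53 mm diameter, 46 mm high, 0.06 kg; origin at the centre of its underside, z up; stands upright on the worktop; grip it across its diameter. Two or three such tubs, all alike, are present.
- timer: white bench timer, 63 x 63 x 21 mm, lying at the left; not to be disturbed
- wash: squeeze wash bottle, 195 mm high, standing at the right; not to be disturbed
Mind the look-alikes: they are no part of the job. What is shaped like the tub_1 but purple or yellow is not meant.

How it is judged:
By the outcome, as a careful person would: the job done as asked, in the order asked, and still so for the second after the job is handed in, with the robot touching nothing.
Of tub_0, tub_1, tub_2 only 2 to 3 are there at a start; the rules pass over those that are not, and their reading is None.
At some moment in a run one of tub_0, tub_1, tub_2 may be knocked a few centimetres aside while the robot is not near it.
It also fails if it takes over 208 s, if anything falls off the work surface, if the arm or the gripper's body presses on something with over 40 N, if the wrist force passes 120 N, or if a joint passes its speed limit or range.

## Working session

There is one attempt and no reset: what is moved stays moved. The work goes in short steps, Python scripts to look and compute and a tool call to move; the robot and the scene stay as the last step left them, time stands still between calls to the robot, and variables do not carry over. Pictures are saved under pics/ and viewed, at most 14 in all, crops included, and the job is handed in when it is done.

Besides the shell and the picture viewer there is one more tool, called after "Call:" in YAML: its name, and indented under it one key for each argument. servo_tool: Moves the arm, as the interface text tells. Its arguments: {"type":"object","properties":{"steps":{"type":"string"}},"required":["steps"]}

```bash
ls; mkdir -p pics
cat > h.py <<'E'
import numpy as np, cv2
from rig import sense, viewer, ticket, models
def save(cam,fn):
    im=viewer.get_image(cam); cv2.imwrite('pics/'+fn,im['color'][:,:,::-1]); return im
def pr():
    s=sense(); print('t',round(s['t'],2),'tcp',np.round(s['tcp_pos'],4),'F',np.round(s['wrist_force'],1),'M',np.round(s['moment'],2),'op',round(s['opening'],4),'gf',round(s['grasp_force'],1),'j',np.round(s['joints'],2)); print(np.round(s['orientation'],3).tolist())
def ray(im,u,v):
    x=np.array([(u-im['cx'])/im['fx'],(v-im['cy'])/im['fy']]);y=x.copy()
    for _ in range(20): y=x/(1+im['k1']*(y@y))
    R=np.array(im['R']);d=R.T@np.array([y[0],y[1],1]);c=-R.T@np.array(im['t']);return c,d
def atz(im,u,v,z):
    c,d=ray(im,u,v);return c+d*(z-c[2])/d[2]
def proj(im,X):
    p=np.array(im['R'])@X+np.array(im['t']);s=p[:2]/p[2];s=s*(1+im['k1']*(s@s));return s*[im['fx'],im['fy']]+[im['cx'],im['cy']]
E
cat > a.py <<'E'
from h import *
pr()
for c in ['top','side']:
    im=save(c,c+'0.png')
    print(c,'cam',np.round(-np.array(im['R']).T@im['t'],3))
    for n in ['shaker','lane','fence','bar','strip_face','bar_left','bar_right','knob_left_grip','knob_right_grip','lock','tub_0','timer','wash']:
        print(n,[(np.round(d['point'],3).tolist(),round(d['conf'],2)) for d in models.place_of(c,n)][:6])
E
python3 a.py
```

```text
pics
t 0.0 tcp [0.1611 0.6287 0.2298] F [-0.6 -0.   0.3] M [-0.    0.04 -0.03] op 0.0856 gf 0.0 j [-1.42  0.38  0.04  1.6  -0.02  1.16 -0.05]
[[-0.969, 0.248, -0.001], [0.248, 0.969, -0.003], [-0.0, -0.003, -1.0]]
top cam [0.304 0.03  1.293]
shaker [([0.596, 0.011, 0.001], 0.8)]
lane [([0.639, 0.01, 0.043], 0.84)]
fence [([0.664, 0.004, 0.102], 0.72), ([0.409, 0.309, 0.0], 0.5)]
bar [([0.541, 0.019, 0.072], 0.6)]
strip_face [([0.572, 0.016, 0.072], 0.63), ([0.664, 0.006, 0.101], 0.21)]
bar_left [([0.569, 0.177, 0.094], 0.74)]
bar_right [([0.54, -0.142, 0.096], 0.9)]
knob_left_grip [([0.472, -0.134, 0.142], 0.62), ([0.51, 0.182, 0.141], 0.56)]
knob_right_grip [([0.47, -0.134, 0.143], 0.68)]
lock [([0.482, 0.024, 0.102], 0.58)]
tub_0 [([0.45, 0.414, 0.001], 0.69), ([0.361, 0.203, -0.003], 0.65), ([0.409, 0.307, -0.002], 0.62)]
timer [([0.629, 0.323, -0.001], 0.68), ([0.475, -0.136, 0.143], 0.56)]
wash [([0.616, -0.339, 0.002], 0.55)]
side cam [0.554 1.305 0.949]
shaker [([0.593, 0.013, 0.001], 0.98)]
lane [([0.631, 0.014, 0.038], 0.95)]
fence [([0.665, 0.007, 0.093], 0.66)]
bar [([0.541, 0.017, 0.071], 0.79)]
strip_face [([0.569, 0.014, 0.073], 0.55)]
bar_left [([0.573, 0.176, 0.095], 0.73)]
bar_right [([0.539, -0.139, 0.096], 0.66), ([0.541, 0.017, 0.067], 0.54)]
knob_left_grip [([0.507, 0.18, 0.141], 0.53), ([0.63, 0.324, 0.0], 0.45)]
knob_right_grip [([0.471, -0.137, 0.136], 0.74)]
lock [([0.483, 0.028, 0.097], 0.57), ([0.507, 0.177, 0.143], 0.42)]
tub_0 [([0.539, 0.338, -0.003], 0.78), ([0.364, 0.202, -0.003], 0.7), ([0.448, 0.416, -0.001], 0.65), ([0.409, 0.305, 0.002], 0.63)]
timer [([0.624, 0.322, -0.002], 0.77), ([0.506, 0.178, 0.142], 0.16)]
wash [([0.616, -0.336, -0.001], 0.88)]
```

View pics/top0.png

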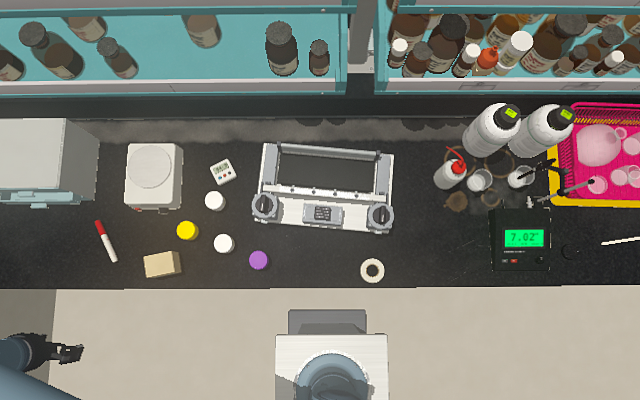

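View pics/side0.png

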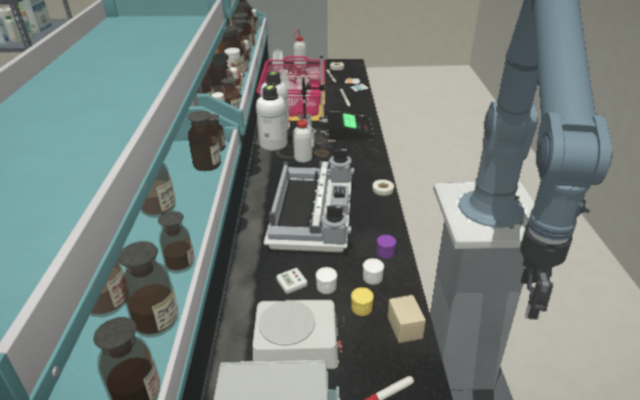

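```bash
cat > b.py <<'E'
from h import *
# rigid fit, points averaged over cameras
loc={'shaker':(0,0),'lane':(40,0),'fence':(70,0),'bar':(-51,0),'strip_face':(-22,0),'bar_left':(-42,160),'bar_right':(-42,-160),'knob_left_grip':(-103,160),'knob_right_grip':(-103,-160),'lock':(-108,0)}
P=[];Q=[]
g={'shaker':(0.595,.01),'knob_left_grip':(.509,.181),'knob_right_grip':(.471,-.136)}
for c in ['top','side']:
    for n,l in loc.items():
        D=models.place_of(c,n)
        if n=='knob_left_grip': D=[d for d in D if np.hypot(d['point'][0]-.509,d['point'][1]-.181)<.03]
        if D and D[0]['conf']>.4: P.append(np.array(l)/1000);Q.append(np.array(D[0]['point'])[:2])
P=np.array(P);Q=np.array(Q)
from scipy.optimize import least_squares
def T(p,X): c,s=np.cos(p[2]),np.sin(p[2]);return X@np.array([[c,s],[-s,c]])+p[:2]
r=least_squares(lambda p:(T(p,P)-Q).ravel(),[.595,.01,-.1],loss='soft_l1',f_scale=.004)
p=r.x;print('shaker',p[:2],np.degrees(p[2]));print(np.round((T(p,P)-Q)*1000,1).tolist())
for n,l in [('L',(-103,160)),('R',(-103,-160)),('lock',(-108,0)),('A',(42,45)),('B',(42,-45))]: print(n,np.round(T(p,np.array([l])/1000)[0],4))
for c in ['top','side']:
  im=viewer.get_image(c); print(c)
  for d in models.outline_of(c,'tub_0')+[]:
    m=d['mask'];v,u=np.nonzero(m); col=im['color'][m].mean(0); 
    print(round(d['conf'],2),col.round(),u.mean().round(1),v.mean().round(1),m.sum(),np.round(atz(im,u.mean(),v.mean(),.035 if c=='top' else .025),3))
im=save('top','t1.png')
a=cv2.resize(im['color'][180:240,240:400],None,fx=5,fy=5,interpolation=cv2.INTER_CUBIC);cv2.imwrite('pics/t1c.png',a[:,:,::-1])
E
python3 b.py
```

```text
shaker [0.59353083 0.01306284] -6.1374756146642655
[[-2.5, 2.0], [-6.1, -1.6], [-0.8, 1.6], [1.4, -0.8], [-0.4, -0.8], [0.1, -0.7], [-4.9, 0.9], [-2.3, 1.3], [3.5, -0.8], [3.6, 0.2], [0.1, 0.4], [2.7, -5.0], [-1.7, -1.3], [1.6, 1.5], [3.1, 1.9], [-3.9, 0.3], [-4.2, -2.2], [1.1, 2.7], [3.0, 2.1], [3.0, -3.4]]
L [0.5082 0.1832]
R [ 0.474 -0.135]
lock [0.4861 0.0246]
A [0.6401 0.0533]
B [ 0.6305 -0.0362]
top
0.85 [174. 111. 193.] 258.2 259.3 286 [0.362 0.206 0.035]
0.77 [239. 235. 226.] 223.8 243.0 287 [0.409 0.306 0.035]
0.77 [229. 207.   9.] 187.3 230.1 323 [0.447 0.413 0.035]
0.55 [225. 221. 212.] 214.9 200.2 319 [0.534 0.336 0.035]
0.37 [76. 75. 71.] 324.4 185.5 484 [0.575 0.016 0.035]
side
0.95 [118.  75. 139.] 386.4 245.3 368 [0.36  0.208 0.025]
0.86 [199. 182.  99.] 361.8 301.3 502 [0.448 0.42  0.025]
0.78 [198. 198. 191.] 373.5 270.6 431 [0.407 0.311 0.025]
0.6 [202. 202. 195.] 326.1 279.3 426 [0.534 0.34  0.025]
```

View pics/t1c.png

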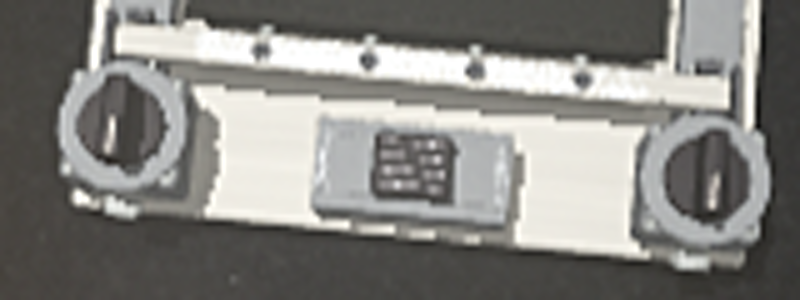

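Call:
servo_tool:
  steps: "4 -4 0 0 0 4 1;8 -8 0 0 0 8.3 1;12 -12 0 0 0 8.3 1;16 -17 0 0 0 8.3 1;20 -22 -2 0 0 8.3 1;22 -27 -5 0 0 8.3 1;24.7 -32.1 -10 0 0 8.3 1;24.7 -32.1 -10 0 0 8.3 1"

```text
t: 3.45
tcp_pos: [0.396, 0.332, 0.1493]
orientation: [[-0.994, 0.106, 0.002], [0.106, 0.994, 0.002], [-0.002, 0.002, -1.0]]
wrist_force: [0.2, 0.2, -0.6]
opening: 0.0851
grasp_force: 0.0
```

```bash
cat > tubs.py <<'E'
from h import *
pr()
for c in ['top','side']:
  im=viewer.get_image(c)
  for d in models.outline_of(c,'tub_0'):
    m=d['mask'];v,u=np.nonzero(m); col=im['color'][m].mean(0)
    if d['conf']>.3 and col.max()-col.min()<30 and col.max()>140: print(c,round(d['conf'],2),m.sum(),[np.round(atz(im,u.mean(),v.mean(),z),3).tolist() for z in (.035,.075)])
E
python3 tubs.py
```

```text
t 3.45 tcp [0.396  0.332  0.1493] F [ 0.2  0.2 -0.6] M [ 0.08 -0.08 -0.03] op 0.0851 gf 0.0 j [-0.96  0.23  0.2   2.   -0.06  0.92  0.74]
[[-0.994, 0.106, 0.002], [0.106, 0.994, 0.002], [-0.002, 0.002, -1.0]]
top 0.79 303 [[0.534, 0.337, 0.035], [0.527, 0.327, 0.075]]
top 0.55 140 [[0.414, 0.296, 0.035], [0.411, 0.288, 0.075]]
top 0.52 393 [[0.62, 0.316, 0.035], [0.61, 0.307, 0.075]]
side 0.95 421 [[0.41, 0.322, 0.035], [0.417, 0.365, 0.075]]
side 0.9 442 [[0.533, 0.351, 0.035], [0.534, 0.393, 0.075]]
```

Call:
servo_tool:
  steps: "0 0 0 0 0 0 1"

```text
t: 3.75
tcp_pos: [0.3946, 0.3351, 0.15]
orientation: [[-0.995, 0.104, 0.001], [0.104, 0.995, 0.002], [-0.001, 0.002, -1.0]]
wrist_force: [-0.9, 0.2, -0.3]
opening: 0.085
grasp_force: 0.0
```

Call:
servo_tool:
  steps: "1.4 -2.7 -2 0 0 0 1;1.4 -2.7 -6 0 0 0 1;1.4 -2.7 -10 0 0 0 1;1.4 -2.7 -14 0 0 0 1;1.4 -2.7 -14 0 0 0 1;1.4 -2.7 -14 0 0 0 1"

```text
t: 4.35
tcp_pos: [0.4082, 0.308, 0.0096]
orientation: [[-0.995, 0.103, -0.0], [0.103, 0.995, 0.0], [0.0, 0.0, -1.0]]
wrist_force: [-0.4, 1.3, 1.2]
opening: 0.0855
grasp_force: 0.0
```

Call:
servo_tool:
  steps: "0 0 0 0 0 0 0;0 0 0 0 0 0 0;0 0 0 0 0 0 0;0 0 0 0 0 0 0;0 0 0 0 0 0 0;0 0 0 0 0 0 0;0 0 0 0 0 0 0;0 0 0 0 0 0 0"

```text
t: 5.15
tcp_pos: [0.4103, 0.3081, 0.012]
orientation: [[-0.994, 0.106, 0.003], [0.106, 0.994, 0.004], [-0.003, 0.004, -1.0]]
wrist_force: [-2.1, -1.0, 7.3]
opening: 0.0503
grasp_force: 61.1
```

Call:
servo_tool:
  steps: "0 0 4 0 0 0 0;0 0 8 0 0 0 0;0 0 13 0 0 0 0;0 0 18 0 0 0 0;3 -3 19 0 0 0 0;6 -6 19 0 0 0 0;9 -10 19 0 0 0 0;12 -14 19 0 0 0 0"

```text
t: 5.95
tcp_pos: [0.5298, 0.1655, 0.2011]
orientation: [[-0.995, 0.104, 0.003], [0.104, 0.995, 0.002], [-0.002, 0.002, -1.0]]
wrist_force: [0.4, -0.7, -0.3]
opening: 0.0502
grasp_force: 62.6
```

Call:
servo_tool:
  steps: "4 -4 0 0 0 0 0;8 -8 0 0 0 0 0;11 -11.5 0 0 0 0 0;11 -11.5 0 0 0 0 0;11 -11.5 0 0 0 0 0"

```text
t: 6.45
tcp_pos: [0.6398, 0.0475, 0.2003]
orientation: [[-0.994, 0.112, 0.002], [0.112, 0.994, -0.001], [-0.002, -0.001, -1.0]]
wrist_force: [0.1, 0.6, -1.5]
opening: 0.0504
grasp_force: 62.6
```

```bash
python3 -c "
from h import *
pr();save('side','s2.png')"
```

```text
t 6.45 tcp [0.6398 0.0475 0.2003] F [ 0.1  0.6 -1.5] M [0.05 0.06 0.  ] op 0.0504 gf 62.6 j [-0.47  0.41  0.43  1.67 -0.19  1.1   1.47]
[[-0.994, 0.112, 0.002], [0.112, 0.994, -0.001], [-0.002, -0.001, -1.0]]
```

View pics/s2.png

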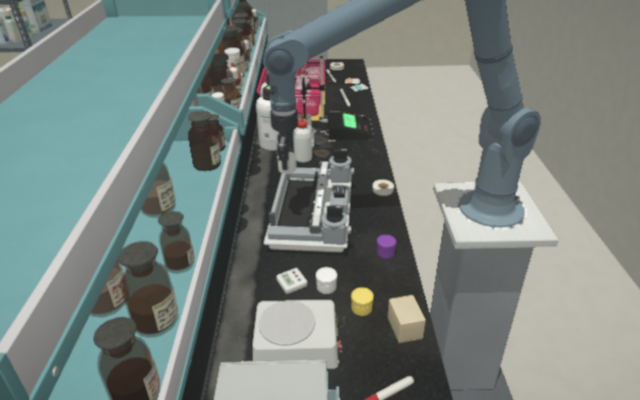

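Call:
servo_tool:
  steps: "-0.6 0.6 -3 0 0 0 0;-0.6 0.6 -7 0 0 0 0;-0.6 0.6 -10 0 0 0 0;-0.6 0.6 -12.5 0 0 0 0;-0.6 0.6 -14.3 0 0 0 0;-0.6 0.6 -14.6 0 0 0 0;-0.6 0.6 -14.6 0 0 0 0"

```text
t: 7.2
tcp_pos: [0.6316, 0.0599, 0.0533]
orientation: [[-0.995, 0.103, -0.001], [0.103, 0.995, 0.002], [0.001, 0.001, -1.0]]
wrist_force: [-0.8, -0.2, 0.2]
opening: 0.0505
grasp_force: 62.6
```

Call:
servo_tool:
  steps: "0 0 -0.1 0 0 0 0.5;0 0 -0.1 0 0 0 1;0 0 -0.1 0 0 0 1;0 0 -0.1 0 0 0 1;0 0 -0.1 0 0 0 1;0 0 -0.1 0 0 0 1"

```text
t: 7.8
tcp_pos: [0.6328, 0.0572, 0.0523]
orientation: [[-0.994, 0.106, 0.0], [0.106, 0.994, 0.0], [-0.0, 0.0, -1.0]]
wrist_force: [-0.2, 0.3, -0.1]
opening: 0.0855
grasp_force: 0.0
```

Call:
servo_tool:
  steps: "0 0 3 0 0 0 1;0 0 7 0 0 0 1;0 0 11 0 0 0 1;0 0 15 0 0 0 1;-3 5 15 0 0 0 1;-5 9 15 0 0 0 1;-7 13 15 0 0 0 1;-8 17 15 0 0 0 1"

```text
t: 8.6
tcp_pos: [0.5504, 0.2295, 0.2023]
orientation: [[-0.995, 0.104, -0.001], [0.104, 0.995, 0.001], [0.001, 0.001, -1.0]]
wrist_force: [0.4, 0.6, 0.5]
opening: 0.0859
grasp_force: 0.0
```

```bash
python3 tubs.py
```

```text
t 8.6 tcp [0.5504 0.2295 0.2023] F [0.4 0.6 0.5] M [ 0.   -0.03 -0.03] op 0.0859 gf 0.0 j [-0.76  0.32  0.36  1.77 -0.13  1.07  1.11]
[[-0.995, 0.104, -0.001], [0.104, 0.995, 0.001], [0.001, 0.001, -1.0]]
top 0.84 280 [[0.644, 0.059, 0.035], [0.634, 0.058, 0.075]]
top 0.52 1552 [[0.56, 0.014, 0.035], [0.551, 0.015, 0.075]]
side 0.95 435 [[0.533, 0.351, 0.035], [0.534, 0.393, 0.075]]
side 0.7 330 [[0.633, 0.022, 0.035], [0.63, 0.078, 0.075]]
```

Call:
servo_tool:
  steps: "-1 4 0 0 0 0 1;-1.6 8 -1 0 0 0 1;-1.6 10.9 -4 0 0 0 1;-1.6 10.9 -8 0 0 0 1;-1.6 10.9 -11 0 0 0 1;-1.6 10.9 -11 0 0 0 1;-1.6 10.9 -11 0 0 0 1"

```text
t: 9.5
tcp_pos: [0.5379, 0.3339, 0.0922]
orientation: [[-0.994, 0.109, -0.0], [0.109, 0.994, -0.002], [-0.0, -0.002, -1.0]]
wrist_force: [0.8, -0.9, 0.3]
opening: 0.0854
grasp_force: 0.0
```

```bash
python3 tubs.py
```

```text
t 9.5 tcp [0.5379 0.3339 0.0922] F [ 0.8 -0.9  0.3] M [ 0.04 -0.04 -0.02] op 0.0854 gf 0.0 j [-0.85  0.51  0.29  1.75 -0.18  0.9   0.98]
[[-0.994, 0.109, -0.0], [0.109, 0.994, -0.002], [-0.0, -0.002, -1.0]]
top 0.54 219 [[0.527, 0.335, 0.035], [0.52, 0.325, 0.075]]
top 0.5 292 [[0.642, 0.06, 0.035], [0.631, 0.059, 0.075]]
side 0.74 345 [[0.633, 0.021, 0.035], [0.63, 0.077, 0.075]]
side 0.65 446 [[0.533, 0.352, 0.035], [0.534, 0.394, 0.075]]
```

Call:
servo_tool:
  steps: "-0.2 0.2 -4 0 0 0 1;-0.2 0.2 -7.8 0 0 0 1;-0.2 0.2 -7.8 0 0 0 1;-0.2 0.2 -7.8 0 0 0 1"

```text
t: 10.1
tcp_pos: [0.535, 0.3383, 0.015]
orientation: [[-0.994, 0.106, 0.0], [0.106, 0.994, -0.0], [-0.0, -0.0, -1.0]]
wrist_force: [0.8, 0.9, 0.9]
opening: 0.0857
grasp_force: 0.0
```

Call:
servo_tool:
  steps: "0 0 0 0 0 0 0;0 0 0 0 0 0 0;0 0 0 0 0 0 0;0 0 0 0 0 0 0;0 0 0 0 0 0 0;0 0 0 0 0 0 0;0 0 0 0 0 0 0;0 0 0 0 0 0 0"

```text
t: 10.9
tcp_pos: [0.5368, 0.3392, 0.0172]
orientation: [[-0.994, 0.106, 0.004], [0.106, 0.994, 0.003], [-0.004, 0.003, -1.0]]
wrist_force: [-1.0, -0.7, 5.2]
opening: 0.0498
grasp_force: 61.9
```

Call:
servo_tool:
  steps: "0 0 4 0 0 0 0;0 0 8 0 0 0 0;0 0 12 0 0 0 0;0 0 16 0 0 0 0;0 0 18.6 0 0 0 0;0 0 18.6 0 0 0 0;0 0 18.6 0 0 0 0"

```text
t: 11.6
tcp_pos: [0.535, 0.3385, 0.2015]
orientation: [[-0.994, 0.106, 0.002], [0.106, 0.994, 0.002], [-0.002, 0.002, -1.0]]
wrist_force: [0.6, 0.4, -0.4]
opening: 0.0499
grasp_force: 62.5
```

```bash
python3 tubs.py
```

```text
t 11.6 tcp [0.535  0.3385 0.2015] F [ 0.6  0.4 -0.4] M [-0.01  0.04  0.  ] op 0.0499 gf 62.5 j [-0.88  0.39  0.32  1.68 -0.13  1.09  0.94]
[[-0.994, 0.106, 0.002], [0.106, 0.994, 0.002], [-0.002, 0.002, -1.0]]
top 0.63 123 [[0.552, 0.385, 0.035], [0.544, 0.373, 0.075]]
top 0.59 273 [[0.64, 0.059, 0.035], [0.629, 0.058, 0.075]]
side 0.63 320 [[0.634, 0.021, 0.035], [0.631, 0.077, 0.075]]
side 0.61 307 [[0.52, 0.135, 0.035], [0.521, 0.186, 0.075]]
side 0.55 613 [[0.608, -0.412, 0.035], [0.605, -0.336, 0.075]]
```

Call:
servo_tool:
  steps: "1 -5 0 0 0 0 0;2 -10 0 0 0 0 0;3.5 -15 0 0 0 0 0;5 -20 0 0 0 0 0;6 -25 0 0 0 0 0;7.5 -30 0 0 0 0 0;9 -35 0 0 0 0 0;9 -37.4 0 0 0 0 0"

```text
t: 12.6
tcp_pos: [0.6247, -0.0405, 0.199]
orientation: [[-0.994, 0.109, -0.001], [0.109, 0.994, -0.003], [0.001, -0.003, -1.0]]
wrist_force: [1.0, -0.2, -1.2]
opening: 0.0499
grasp_force: 62.5
```

Call:
servo_tool:
  steps: "0 0 0 0 0 0 0;0 0 0 0 0 0 0;0 0 0 0 0 0 0"

```text
t: 12.9
tcp_pos: [0.6241, -0.0337, 0.199]
orientation: [[-0.995, 0.104, -0.002], [0.104, 0.995, 0.001], [0.002, 0.001, -1.0]]
wrist_force: [-0.3, 0.1, -0.0]
opening: 0.05
grasp_force: 62.5
```

Call:
servo_tool:
  steps: "0 -0.2 -3 0 0 0 0;0 -0.2 -7 0 0 0 0;0 -0.2 -10 0 0 0 0;0 -0.2 -12.5 0 0 0 0;0 -0.2 -14 0 0 0 0;0 -0.2 -14.1 0 0 0 0;0 -0.2 -14.1 0 0 0 0"

```text
t: 13.6
tcp_pos: [0.6251, -0.0363, 0.0593]
orientation: [[-0.995, 0.104, 0.0], [0.104, 0.995, 0.0], [-0.0, 0.0, -1.0]]
wrist_force: [0.3, 0.6, -0.4]
opening: 0.05
grasp_force: 64.1
```

Call:
servo_tool:
  steps: "0 0 -0.1 0 0 0 0.5;0 0 -0.1 0 0 0 1;0 0 -0.1 0 0 0 1;0 0 -0.1 0 0 0 1;0 0 -0.1 0 0 0 1;0 0 -0.1 0 0 0 1"

```text
t: 14.2
tcp_pos: [0.6247, -0.0377, 0.0584]
orientation: [[-0.994, 0.106, 0.0], [0.106, 0.994, 0.0], [-0.0, 0.0, -1.0]]
wrist_force: [-0.5, -0.2, -0.1]
opening: 0.0851
grasp_force: 0.0
```

Call:
servo_tool:
  steps: "0 0 3 0 0 0 1;0 0 7 0 0 0 1;0 0 11 0 0 0 1;0 0 15 0 0 0 1;-3 5 15 0 0 0 1;-6 10 15 0 0 0 1;-9 15 15 0 0 0 1;-11.4 19 15 0 0 0 1"

```text
t: 15.0
tcp_pos: [0.5206, 0.1351, 0.2085]
orientation: [[-0.994, 0.106, 0.001], [0.106, 0.994, 0.001], [-0.001, 0.001, -1.0]]
wrist_force: [1.3, 0.7, -0.7]
opening: 0.0852
grasp_force: 0.0
```

```bash
python3 tubs.py; python3 -c "
from h import *
im=save('side','s3.png');top=save('top','t3.png')
a=cv2.resize(im['color'][150:260,250:370],None,fx=5,fy=5,interpolation=cv2.INTER_CUBIC);b=cv2.resize(top['color'][130:240,240:400],None,fx=5,fy=5,interpolation=cv2.INTER_CUBIC)
cv2.imwrite('pics/s3c.png',a[:,:,::-1]);cv2.imwrite('pics/t3c.png',b[:,:,::-1])
for c in ['top','side']:
  for n in ['knob_left_grip','knob_right_grip']:
    print(c,n,[(np.round(d['point'],3).tolist(),round(d['conf'],2)) for d in models.place_of(c,n)])
"
```

```text
t 15.0 tcp [0.5206 0.1351 0.2085] F [ 1.3  0.7 -0.7] M [ 0.08 -0.07  0.05] op 0.0852 gf 0.0 j [-0.69  0.2   0.4   1.91 -0.09  1.05  1.21]
[[-0.994, 0.106, 0.001], [0.106, 0.994, 0.001], [-0.001, 0.001, -1.0]]
top 0.74 250 [[0.619, 0.101, 0.035], [0.609, 0.098, 0.075]]
side 0.84 332 [[0.608, 0.066, 0.035], [0.606, 0.12, 0.075]]
side 0.79 297 [[0.625, -0.078, 0.035], [0.622, -0.017, 0.075]]
top knob_left_grip []
top knob_right_grip [([0.477, -0.131, 0.145], 0.55)]
side knob_left_grip [([0.509, 0.181, 0.142], 0.85)]
side knob_right_grip [([0.594, 0.014, 0.002], 0.53), ([0.474, -0.137, 0.142], 0.48)]
```

View pics/s3c.png

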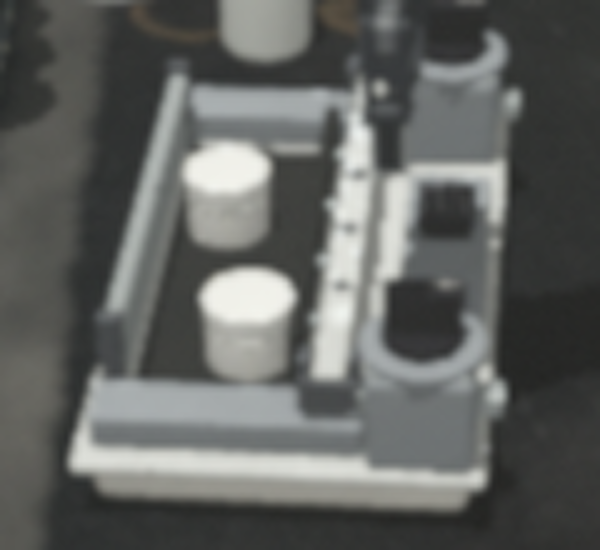

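Call:
servo_tool:
  steps: "0 1 -1 0 0 0 0.5;0 3 -2 0 0 0 0.5;0 3 -2 0 0 0 0.5;0 3 -2 0 0 0 0.5;0 3 -2 0 0 0 0.5"

```text
t: 16.0
tcp_pos: [0.5217, 0.1638, 0.188]
orientation: [[-0.994, 0.105, -0.0], [0.105, 0.994, -0.001], [0.0, -0.001, -1.0]]
wrist_force: [0.3, 0.3, -0.4]
opening: 0.0427
grasp_force: 0.0
```

Call:
servo_tool:
  steps: "-1.3 1.8 0 0 0 0 0.5;-1.3 1.8 -2 0 0 0 0.5;-1.3 1.8 -4.5 0 0 0 0.5;-1.3 1.8 -6.5 0 0 0 0.5;-1.3 1.8 -6.5 0 0 0 0.5;-1.3 1.8 -6.5 0 0 0 0.5"

```text
t: 16.6
tcp_pos: [0.5091, 0.1813, 0.1236]
orientation: [[-0.994, 0.107, 0.0], [0.107, 0.994, -0.0], [-0.0, -0.0, -1.0]]
wrist_force: [0.1, -0.6, 0.2]
opening: 0.0429
grasp_force: 0.0
```

Call:
servo_tool:
  steps: "0 0 0 0 0 0 0;0 0 0 0 0 0 0;0 0 0 0 0 0 0;0 0 0 0 0 0 0;0 0 0 0 0 0 0;0 0 0 0 0 0 0"

```text
t: 17.2
tcp_pos: [0.51, 0.1818, 0.1249]
orientation: [[-0.994, 0.105, 0.002], [0.105, 0.994, 0.001], [-0.002, 0.001, -1.0]]
wrist_force: [-0.9, -1.7, 5.7]
opening: 0.0129
grasp_force: 59.7
```

Call:
servo_tool:
  steps: "0 0 0 0 0 -8 0;0 0 0 0 0 -16 0;0 0 0 0 0 -24 0;0 0 0 0 0 -32 0;0 0 0 0 0 -39 0;0 0 0 0 0 -44 0;0 0 0 0 0 -44 0;0 0 0 0 0 -44 0"

```text
t: 18.0
tcp_pos: [0.5092, 0.1802, 0.1249]
orientation: [[-0.64, 0.768, -0.0], [0.768, 0.64, -0.001], [-0.0, -0.001, -1.0]]
wrist_force: [-2.9, -4.0, 8.9]
opening: 0.0126
grasp_force: 60.3
```

```bash
cat > y.py <<'E'
from h import *
pr();s=sense();R=s['orientation'];print('angle',np.round(np.radians((-6.14-np.degrees(np.arctan2(-R[0][1],R[1][1])))),3))
E
python3 y.py
```

```text
t 18.0 tcp [0.5092 0.1802 0.1249] F [-2.9 -4.   8.9] M [-0.83  0.64 -0.21] op 0.0126 gf 60.3 j [-0.84  0.33  0.5   1.97 -0.2   0.89  0.45]
[[-0.64, 0.768, -0.0], [0.768, 0.64, -0.001], [-0.0, -0.001, -1.0]]
angle 0.769
```

Call:
servo_tool:
  steps: "0 0 0 0 0 0 0.5;0 0 0 0 0 0 0.5;0 0 0 0 0 0 0.5;0 0 0 0 0 0 0.5;0 0 4 0 0 0 0.5;0 0 6.5 0 0 0 0.5;0 0 6.5 0 0 0 0.5"

```text
t: 18.7
tcp_pos: [0.5119, 0.1831, 0.1922]
orientation: [[-0.642, 0.767, 0.007], [0.767, 0.642, 0.004], [-0.002, 0.008, -1.0]]
wrist_force: [1.4, 0.1, 0.1]
opening: 0.043
grasp_force: 0.0
```

Call:
servo_tool:
  steps: "0 -4 0 0 0 8 0.5;-1 -9 0 0 0 16 0.5;-1 -13 0 0 0 24 0.5;-2 -17 0 0 0 32 0.5;-2 -21 0 0 0 40 0.5;-2.5 -25 0 0 0 44 0.5;-3.5 -29 0 0 0 44 0.5;-3.5 -31.6 0 0 0 44 0.5"

```text
t: 19.5
tcp_pos: [0.4713, -0.1375, 0.1873]
orientation: [[-0.994, 0.11, -0.002], [0.11, 0.994, -0.0], [0.002, -0.0, -1.0]]
wrist_force: [0.4, -0.7, 0.5]
opening: 0.0428
grasp_force: 0.0
```

Call:
servo_tool:
  steps: "0 0 0 0 0 0 0.5;0 0 0 0 0 0 0.5;0 0 0 0 0 0 0.5"

```text
t: 19.8
tcp_pos: [0.4738, -0.1324, 0.1876]
orientation: [[-0.995, 0.103, -0.001], [0.103, 0.995, 0.001], [0.001, 0.001, -1.0]]
wrist_force: [-0.0, 0.3, 0.3]
opening: 0.0427
grasp_force: 0.0
```

```bash
python3 y.py; python3 -c "
from h import *
top=save('top','t4.png')
b=cv2.resize(top['color'][130:240,240:400],None,fx=5,fy=5,interpolation=cv2.INTER_CUBIC)
cv2.imwrite('pics/t4c.png',b[:,:,::-1])"
```

```text
t 19.8 tcp [ 0.4738 -0.1324  0.1876] F [-0.   0.3  0.3] M [ 0.03 -0.01  0.02] op 0.0427 gf 0.0 j [-0.42  0.14  0.66  2.04 -0.11  0.99  1.76]
[[-0.995, 0.103, -0.001], [0.103, 0.995, 0.001], [0.001, 0.001, -1.0]]
angle -0.004
```

View pics/t4c.png

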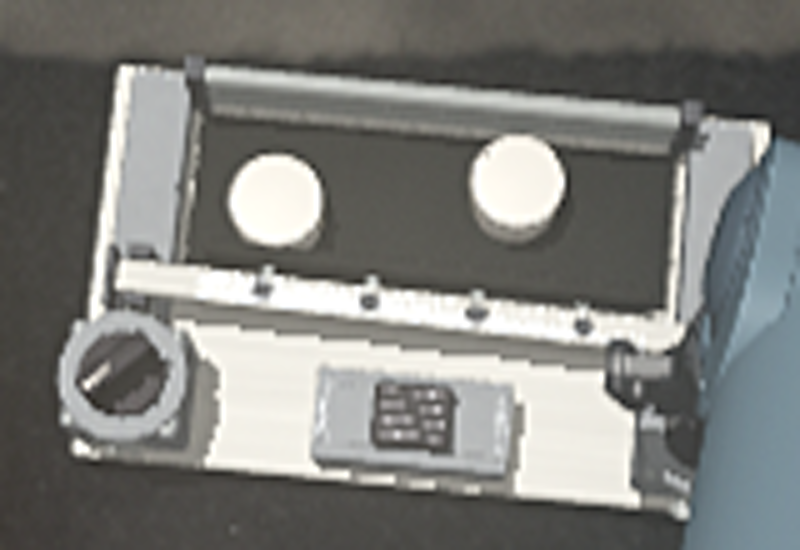

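Call:
servo_tool:
  steps: "0 -0.2 -2 0 0 0 0.5;0 -0.2 -4.5 0 0 0 0.5;0 -0.2 -6.4 0 0 0 0.5;0 -0.2 -6.4 0 0 0 0.5;0 -0.2 -6.4 0 0 0 0.5"

```text
t: 20.35
tcp_pos: [0.4739, -0.1351, 0.1241]
orientation: [[-0.995, 0.104, -0.001], [0.104, 0.995, 0.0], [0.001, -0.0, -1.0]]
wrist_force: [1.1, -0.2, 0.9]
opening: 0.0425
grasp_force: 0.0
```

Call:
servo_tool:
  steps: "0 0 0 0 0 0 0;0 0 0 0 0 0 0;0 0 0 0 0 0 0;0 0 0 0 0 0 0;0 0 0 0 0 0 0;0 0 0 0 0 0 0"

```text
t: 20.95
tcp_pos: [0.4749, -0.1364, 0.1256]
orientation: [[-0.994, 0.105, 0.002], [0.105, 0.994, 0.0], [-0.002, 0.0, -1.0]]
wrist_force: [-1.2, 0.5, 6.4]
opening: 0.0126
grasp_force: 60.2
```

Call:
servo_tool:
  steps: "0 0 0 0 0 -8 0;0 0 0 0 0 -16 0;0 0 0 0 0 -24 0;0 0 0 0 0 -32 0;0 0 0 0 0 -40 0;0 0 0 0 0 -44 0;0 0 0 0 0 -44 0"

```text
t: 21.65
tcp_pos: [0.4752, -0.136, 0.1256]
orientation: [[-0.641, 0.768, 0.002], [0.768, 0.641, 0.001], [-0.001, 0.002, -1.0]]
wrist_force: [-0.5, 0.6, 6.8]
opening: 0.013
grasp_force: 60.4
```

```bash
python3 y.py
```

```text
t 21.65 tcp [ 0.4752 -0.136   0.1256] F [-0.5  0.6  6.8] M [ 0.15  0.25 -0.16] op 0.013 gf 60.4 j [-0.5   0.28  0.79  2.09 -0.26  0.87  1.13]
[[-0.641, 0.768, 0.002], [0.768, 0.641, 0.001], [-0.001, 0.002, -1.0]]
angle 0.768
```

Call:
servo_tool:
  steps: "0 0 0 0 0 -8 0;0 0 0 0 0 -16 0;0 0 0 0 0 -24 0;0 0 0 0 0 -32 0;0 0 0 0 0 -40 0;0 0 0 0 0 -44 0;0 0 0 0 0 -44 0"

```text
t: 22.35
tcp_pos: [0.4756, -0.1359, 0.1256]
orientation: [[0.072, 0.997, 0.003], [0.997, -0.072, 0.001], [0.001, 0.003, -1.0]]
wrist_force: [0.4, 1.5, 6.7]
opening: 0.013
grasp_force: 60.3
```

Call:
servo_tool:
  steps: "0 0 0 0 0 0 0.5;0 0 0 0 0 0 0.5;0 0 0 0 0 0 0.5;0 0 0 0 0 0 0.5;0 0 4 0 0 0 0.5;0 0 6.5 0 0 0 0.5;0 0 6.5 0 0 0 0.5"

```text
t: 23.05
tcp_pos: [0.4765, -0.1372, 0.1923]
orientation: [[0.071, 0.997, 0.007], [0.997, -0.071, 0.0], [0.001, 0.007, -1.0]]
wrist_force: [0.3, 0.7, -0.3]
opening: 0.0426
grasp_force: 0.0
```

Call:
servo_tool:
  steps: "0 4 0 0 0 8 0.5;1 9 0 0 0 16 0.5;1 13 0 0 0 24 0.5;2 17 0 0 0 32 0.5;2 21 0 0 0 40 0.5;2.5 25 0 0 0 44 0.5;3.4 29 0 0 0 44 0.5;3.4 31.8 0 0 0 44 0.5"

```text
t: 23.85
tcp_pos: [0.5075, 0.1853, 0.1881]
orientation: [[-0.644, 0.765, -0.001], [0.765, 0.644, 0.0], [0.001, -0.0, -1.0]]
wrist_force: [0.3, 0.1, -0.1]
opening: 0.043
grasp_force: 0.0
```

Call:
servo_tool:
  steps: "0 0 0 0 0 0 0.5;0 0 0 0 0 0 0.5;0 0 0 0 0 0 0.5"

```text
t: 24.15
tcp_pos: [0.5074, 0.1796, 0.1885]
orientation: [[-0.64, 0.768, -0.001], [0.768, 0.64, -0.001], [-0.0, -0.002, -1.0]]
wrist_force: [0.6, 0.1, -0.1]
opening: 0.0431
grasp_force: 0.0
```

```bash
python3 y.py
```

```text
t 24.15 tcp [0.5074 0.1796 0.1885] F [ 0.6  0.1 -0.1] M [-0.    0.03  0.  ] op 0.0431 gf 0.0 j [-1.06  0.26  0.74  1.94 -0.21  1.02  0.47]
[[-0.64, 0.768, -0.001], [0.768, 0.64, -0.001], [-0.0, -0.002, -1.0]]
angle 0.769
```

Call:
servo_tool:
  steps: "0.2 0.2 -2 0 0 0 0.5;0.2 0.2 -4.5 0 0 0 0.5;0.2 0.2 -6.4 0 0 0 0.5;0.2 0.2 -6.4 0 0 0 0.5;0.2 0.2 -6.4 0 0 0 0.5"

```text
t: 24.65
tcp_pos: [0.5098, 0.1821, 0.1253]
orientation: [[-0.64, 0.769, -0.0], [0.769, 0.64, -0.001], [-0.0, -0.001, -1.0]]
wrist_force: [-0.3, 0.4, -1.1]
opening: 0.0425
grasp_force: 0.0
```

Call:
servo_tool:
  steps: "0 0 0 0 0 0 0;0 0 0 0 0 0 0;0 0 0 0 0 0 0;0 0 0 0 0 0 0;0 0 0 0 0 0 0;0 0 0 0 0 0 0"

```text
t: 25.25
tcp_pos: [0.5082, 0.1814, 0.1263]
orientation: [[-0.641, 0.768, -0.005], [0.768, 0.641, -0.002], [0.002, -0.005, -1.0]]
wrist_force: [-5.5, -4.2, 8.2]
opening: 0.0126
grasp_force: 60.3
```

Call:
servo_tool:
  steps: "0 0 0 0 0 -8 0;0 0 0 0 0 -16 0;0 0 0 0 0 -24 0;0 0 0 0 0 -32 0;0 0 0 0 0 -40 0;0 0 0 0 0 -44 0;0 0 0 0 0 -44 0"

```text
t: 25.95
tcp_pos: [0.5076, 0.1812, 0.1263]
orientation: [[0.073, 0.997, -0.006], [0.997, -0.073, -0.002], [-0.003, -0.006, -1.0]]
wrist_force: [-8.2, -4.5, 11.0]
opening: 0.0127
grasp_force: 60.7
```

```bash
python3 y.py
```

```text
t 25.95 tcp [0.5076 0.1812 0.1263] F [-8.2 -4.5 11. ] M [-1.    1.52 -0.12] op 0.0127 gf 60.7 j [-1.15  0.42  0.87  1.98 -0.4   0.93 -0.14]
[[0.073, 0.997, -0.006], [0.997, -0.073, -0.002], [-0.003, -0.006, -1.0]]
angle 1.537
```

Call:
servo_tool:
  steps: "-0.2 -0.1 0 0 0 -8 0;-0.2 -0.1 0 0 0 -16 0;-0.2 -0.1 0 0 0 -24 0;-0.2 -0.1 0 0 0 -32 0;-0.2 -0.1 0 0 0 -40 0;-0.2 -0.1 0 0 0 -44 0;-0.2 -0.1 0 0 0 -44 0"

```text
t: 26.65
tcp_pos: [0.5069, 0.1814, 0.1263]
orientation: [[0.745, 0.667, -0.003], [0.667, -0.745, -0.001], [-0.003, -0.001, -1.0]]
wrist_force: [-4.7, -2.0, 6.6]
opening: 0.0129
grasp_force: 60.3
```

```bash
python3 y.py
```

```text
t 26.65 tcp [0.5069 0.1814 0.1263] F [-4.7 -2.   6.6] M [-0.65  0.86 -0.17] op 0.0129 gf 60.3 j [-1.27  0.5   1.05  1.99 -0.53  0.96 -0.8 ]
[[0.745, 0.667, -0.003], [0.667, -0.745, -0.001], [-0.003, -0.001, -1.0]]
angle 2.304
```

Call:
servo_tool:
  steps: "0 0 0 0 0 0 0.5;0 0 0 0 0 0 0.5;0 0 0 0 0 0 0.5;0 0 0 0 0 0 0.5;0 0 4 0 0 0 0.5;0 0 6.5 0 0 0 0.5;0 0 6.5 0 0 0 0.5"

```text
t: 27.35
tcp_pos: [0.5109, 0.1835, 0.1938]
orientation: [[0.744, 0.668, 0.007], [0.668, -0.744, 0.004], [0.007, 0.002, -1.0]]
wrist_force: [-0.1, 1.1, 0.7]
opening: 0.043
grasp_force: 0.0
```

Call:
servo_tool:
  steps: "0 -4 0 0 0 8 0.5;-1 -9 0 0 0 16 0.5;-1 -13 0 0 0 24 0.5;-2 -17 0 0 0 32 0.5;-2 -21 0 0 0 40 0.5;-2.5 -25 0 0 0 44 0.5;-3.2 -29 0 0 0 44 0.5;-3.2 -31.6 0 0 0 44 0.5"

```text
t: 28.15
tcp_pos: [0.4738, -0.1363, 0.1897]
orientation: [[0.075, 0.997, -0.001], [0.997, -0.075, 0.001], [0.001, -0.001, -1.0]]
wrist_force: [0.2, -0.1, -0.5]
opening: 0.0428
grasp_force: 0.0
```

Call:
servo_tool:
  steps: "0 0 0 0 0 0 0.5;0 0 0 0 0 0 0.5;0 0 0 0 0 0 0.5"

```text
t: 28.45
tcp_pos: [0.4758, -0.1316, 0.1897]
orientation: [[0.069, 0.998, -0.001], [0.998, -0.069, 0.001], [0.001, -0.001, -1.0]]
wrist_force: [0.1, 1.5, 0.0]
opening: 0.0426
grasp_force: 0.0
```

```bash
python3 y.py
```

```text
t 28.45 tcp [ 0.4758 -0.1316  0.1897] F [0.1 1.5 0. ] M [0.03 0.01 0.02] op 0.0426 gf 0.0 j [-0.81  0.23  1.12  2.04 -0.24  1.01  0.36]
[[0.069, 0.998, -0.001], [0.998, -0.069, 0.001], [0.001, -0.001, -1.0]]
angle 1.532
```

Call:
servo_tool:
  steps: "-0.1 -0.4 -2 0 0 0 0.5;-0.1 -0.4 -4.5 0 0 0 0.5;-0.1 -0.4 -6.4 0 0 0 0.5;-0.1 -0.4 -6.4 0 0 0 0.5;-0.1 -0.4 -6.4 0 0 0 0.5"

```text
t: 28.95
tcp_pos: [0.4749, -0.136, 0.1261]
orientation: [[0.069, 0.998, -0.001], [0.998, -0.069, -0.0], [-0.0, -0.001, -1.0]]
wrist_force: [-0.8, -1.3, 0.1]
opening: 0.0426
grasp_force: 0.0
```

Call:
servo_tool:
  steps: "0 0 0 0 0 0 0;0 0 0 0 0 0 0;0 0 0 0 0 0 0;0 0 0 0 0 0 0;0 0 0 0 0 0 0;0 0 0 0 0 0 0"

```text
t: 29.55
tcp_pos: [0.4756, -0.137, 0.1275]
orientation: [[0.071, 0.997, 0.001], [0.997, -0.071, 0.001], [0.002, 0.001, -1.0]]
wrist_force: [-1.5, 1.3, 6.0]
opening: 0.0125
grasp_force: 59.3
```

Call:
servo_tool:
  steps: "0 0 0 0 0 -8 0;0 0 0 0 0 -16 0;0 0 0 0 0 -24 0;0 0 0 0 0 -32 0;0 0 0 0 0 -40 0;0 0 0 0 0 -44 0;0 0 0 0 0 -44 0"

```text
t: 30.25
tcp_pos: [0.4753, -0.1369, 0.1275]
orientation: [[0.744, 0.668, 0.0], [0.668, -0.744, 0.001], [0.001, -0.001, -1.0]]
wrist_force: [-3.1, 1.2, 8.7]
opening: 0.0125
grasp_force: 59.8
```

```bash
python3 y.py
```

```text
t 30.25 tcp [ 0.4753 -0.1369  0.1275] F [-3.1  1.2  8.7] M [ 0.37  0.57 -0.22] op 0.0125 gf 59.8 j [-0.8   0.46  1.2   2.09 -0.54  0.94 -0.14]
[[0.744, 0.668, 0.0], [0.668, -0.744, 0.001], [0.001, -0.001, -1.0]]
angle 2.303
```

Call:
servo_tool:
  steps: "0 0 0 0 0 -8 0;0 0 0 0 0 -16 0;0 0 0 0 0 -24 0;0 0 0 0 0 -32 0;0 0 0 0 0 -40 0;0 0 0 0 0 -44 0;0 0 0 0 0 -44 0"

```text
t: 30.95
tcp_pos: [0.4751, -0.1366, 0.1275]
orientation: [[0.999, -0.036, -0.0], [-0.036, -0.999, 0.002], [-0.001, -0.002, -1.0]]
wrist_force: [-2.5, 2.7, 9.1]
opening: 0.0132
grasp_force: 60.0
```

```bash
python3 y.py
```

```text
t 30.95 tcp [ 0.4751 -0.1366  0.1275] F [-2.5  2.7  9.1] M [ 0.54  0.77 -0.15] op 0.0132 gf 60.0 j [-0.88  0.62  1.36  2.1  -0.73  1.03 -0.75]
[[0.999, -0.036, -0.0], [-0.036, -0.999, 0.002], [-0.001, -0.002, -1.0]]
angle -3.212
```

Call:
servo_tool:
  steps: "0 0 0 0 0 0 0.5;0 0 0 0 0 0 0.5;0 0 0 0 0 0 0.5;0 0 0 0 0 0 0.5;0 0 4 0 0 0 0.5;0 0 6.5 0 0 0 0.5;0 0 6.5 0 0 0 0.5"

```text
t: 31.65
tcp_pos: [0.4772, -0.1384, 0.1942]
orientation: [[0.999, -0.036, 0.006], [-0.036, -0.999, -0.002], [0.006, 0.001, -1.0]]
wrist_force: [0.3, -0.2, 0.1]
opening: 0.0427
grasp_force: 0.0
```

Call:
servo_tool:
  steps: "0 0 1 0 0 8 0.5;0 0 1 0 0 16 0.5;0 0 1 0 0 24 0.5;0 0 1 0 0 32 0.5;0 0 1 0 0 40 0.5;0 0 1 0 0 48 0.5;0 0 1 0 0 56 0.5;0 0 1 0 0 64 0.5"

```text
t: 32.45
tcp_pos: [0.4741, -0.1368, 0.2003]
orientation: [[0.465, 0.885, -0.001], [0.885, -0.465, 0.001], [0.0, -0.001, -1.0]]
wrist_force: [-0.1, 1.1, -0.3]
opening: 0.0423
grasp_force: 0.0
```

```bash
python3 y.py
```

```text
t 32.45 tcp [ 0.4741 -0.1368  0.2003] F [-0.1  1.1 -0.3] M [-0.05  0.01  0.01] op 0.0423 gf 0.0 j [-0.93  0.29  1.3   2.04 -0.32  1.05  0.04]
[[0.465, 0.885, -0.001], [0.885, -0.465, 0.001], [0.0, -0.001, -1.0]]
angle 1.948
```

Call:
servo_tool:
  steps: "0 1 0 0 0 8 0.5;0 3 0 0 0 16 0.5;0 5 0 0 0 24 0.5;1 7 0 0 0 32 0.5;1 9 0 0 0 40 0.5;1 11 0 0 0 48 0.5;1 13 0 0 0 56 0.5;1 15 0 0 0 64 0.5"

```text
t: 33.25
tcp_pos: [0.4839, 0.0137, 0.2004]
orientation: [[-0.592, 0.806, -0.001], [0.806, 0.592, 0.0], [0.001, -0.001, -1.0]]
wrist_force: [0.3, -0.1, -0.1]
opening: 0.0425
grasp_force: 0.0
```

Call:
servo_tool:
  steps: "0 1 0 0 0 8 0.5;0 3 0 0 0 16 0.5;0 5 0 0 0 24 0.5;1 7 0 0 0 32 0.5;1 9 0 0 0 40 0.5;2 11 0 0 0 48 0.5;2 13 0 0 0 56 0.5;2 15 0 0 0 64 0.5"

```text
t: 34.05
tcp_pos: [0.5042, 0.1634, 0.2001]
orientation: [[-0.984, -0.178, -0.001], [-0.178, 0.984, -0.001], [0.001, -0.0, -1.0]]
wrist_force: [0.4, -0.3, -0.0]
opening: 0.0428
grasp_force: 0.0
```

```bash
python3 y.py
```

```text
t 34.05 tcp [0.5042 0.1634 0.2001] F [ 0.4 -0.3 -0. ] M [ 0.02  0.03 -0.01] op 0.0428 gf 0.0 j [-1.07  0.23  0.77  1.95 -0.19  1.04  1.53]
[[-0.984, -0.178, -0.001], [-0.178, 0.984, -0.001], [0.001, -0.0, -1.0]]
angle -0.286
```

Call:
servo_tool:
  steps: "0.3 1.5 -1 0 0 8 0.5;0.3 1.5 -1 0 0 16 0.5;0.3 1.5 -1 0 0 24 0.5;0.3 1.5 -1 0 0 30 0.5;0.3 1.5 -1 0 0 30 0.5;0.3 1.5 -1 0 0 30 0.5;0.3 1.5 -1 0 0 30 0.5;0.3 1.5 -1 0 0 30 0.5"

```text
t: 34.85
tcp_pos: [0.5076, 0.1778, 0.191]
orientation: [[-0.767, -0.641, -0.0], [-0.641, 0.767, -0.0], [0.0, 0.0, -1.0]]
wrist_force: [0.1, -0.4, 0.3]
opening: 0.0426
grasp_force: 0.0
```

```bash
python3 y.py; python3 -c "
from h import *
s=save('side','s5.png')
b=cv2.resize(s['color'][150:260,250:370],None,fx=5,fy=5,interpolation=cv2.INTER_CUBIC)
cv2.imwrite('pics/s5c.png',b[:,:,::-1])"
```

```text
t 34.85 tcp [0.5076 0.1778 0.191 ] F [ 0.1 -0.4  0.3] M [-0.04  0.   -0.06] op 0.0426 gf 0.0 j [-1.    0.25  0.68  1.93 -0.18  1.02  2.02]
[[-0.767, -0.641, -0.0], [-0.641, 0.767, -0.0], [0.0, 0.0, -1.0]]
angle -0.803
```

View pics/s5c.png

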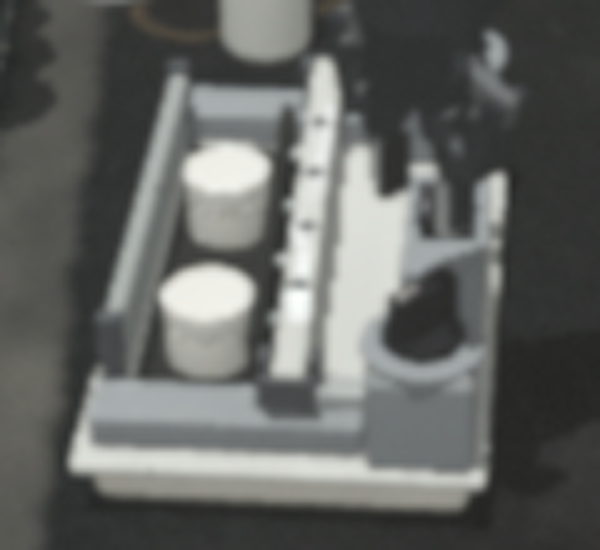

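Call:
servo_tool:
  steps: "0 0.3 -2 0 0 2 0.5;0 0.3 -4.5 0 0 2 0.5;0 0.3 -6.5 0 0 2 0.5;0 0.3 -6.5 0 0 2 0.5;0 0.3 -6.5 0 0 2 0.5"

```text
t: 35.4
tcp_pos: [0.5078, 0.1807, 0.1263]
orientation: [[-0.744, -0.668, -0.0], [-0.668, 0.744, -0.001], [0.001, -0.0, -1.0]]
wrist_force: [0.4, 0.0, 0.0]
opening: 0.0429
grasp_force: 0.0
```

Call:
servo_tool:
  steps: "0 0 0 0 0 0 0;0 0 0 0 0 0 0;0 0 0 0 0 0 0;0 0 0 0 0 0 0;0 0 0 0 0 0 0;0 0 0 0 0 0 0"

```text
t: 36.0
tcp_pos: [0.508, 0.1823, 0.1279]
orientation: [[-0.744, -0.668, 0.0], [-0.668, 0.744, 0.003], [-0.002, 0.002, -1.0]]
wrist_force: [-3.7, 1.6, 5.1]
opening: 0.0127
grasp_force: 59.6
```

Call:
servo_tool:
  steps: "0 0 0 0 0 -8 0;0 0 0 0 0 -16 0;0 0 0 0 0 -24 0;0 0 0 0 0 -32 0;0 0 0 0 0 -40 0;0 0 0 0 0 -44 0;0 0 0 0 0 -44 0"

```text
t: 36.7
tcp_pos: [0.5081, 0.1819, 0.1279]
orientation: [[-0.999, 0.036, 0.0], [0.036, 0.999, 0.002], [-0.0, 0.002, -1.0]]
wrist_force: [-2.8, 0.1, 7.3]
opening: 0.0126
grasp_force: 59.8
```

```bash
python3 y.py
```

```text
t 36.7 tcp [0.5081 0.1819 0.1279] F [-2.8  0.1  7.3] M [-0.    0.65 -0.17] op 0.0126 gf 59.8 j [-1.09  0.38  0.8   1.98 -0.35  0.91  1.42]
[[-0.999, 0.036, 0.0], [0.036, 0.999, 0.002], [-0.0, 0.002, -1.0]]
angle -0.071
```

Call:
servo_tool:
  steps: "0 0 0 0 0 -8 0;0 0 0 0 0 -16 0;0 0 0 0 0 -24 0;0 0 0 0 0 -32 0;0 0 0 0 0 -40 0;0 0 0 0 0 -44 0;0 0 0 0 0 -44 0"

```text
t: 37.4
tcp_pos: [0.5079, 0.1815, 0.1279]
orientation: [[-0.694, 0.72, -0.001], [0.72, 0.694, 0.001], [0.002, 0.0, -1.0]]
wrist_force: [-4.0, -0.2, 8.3]
opening: 0.0128
grasp_force: 60.1
```

```bash
python3 y.py
```

```text
t 37.4 tcp [0.5079 0.1815 0.1279] F [-4.  -0.2  8.3] M [-0.14  0.9  -0.16] op 0.0128 gf 60.1 j [-1.22  0.45  0.98  1.99 -0.47  0.94  0.76]
[[-0.694, 0.72, -0.001], [0.72, 0.694, 0.001], [0.002, 0.0, -1.0]]
angle 0.697
```

Call:
servo_tool:
  steps: "0 0 0 0 0 0 0.5;0 0 0 0 0 0 0.5;0 0 0 0 0 0 0.5;0 0 0 0 0 0 0.5;0 0 4 0 0 0 0.5;0 0 6.5 0 0 0 0.5;0 0 6.5 0 0 0 0.5"

```text
t: 38.1
tcp_pos: [0.5108, 0.1813, 0.1947]
orientation: [[-0.694, 0.72, 0.006], [0.72, 0.694, 0.004], [-0.002, 0.007, -1.0]]
wrist_force: [0.7, 0.5, 0.3]
opening: 0.0426
grasp_force: 0.0
```

Call:
servo_tool:
  steps: "0 -4 0 0 0 8 0.5;-1 -9 0 0 0 16 0.5;-1 -13 0 0 0 24 0.5;-2 -17 0 0 0 32 0.5;-2 -21 0 0 0 40 0.5;-2.5 -25 0 0 0 44 0.5;-3.2 -29 0 0 0 44 0.5;-3.2 -31.8 0 0 0 44 0.5"

```text
t: 38.9
tcp_pos: [0.4736, -0.1402, 0.1905]
orientation: [[-0.999, 0.04, -0.001], [0.04, 0.999, 0.001], [0.001, 0.001, -1.0]]
wrist_force: [0.3, -0.2, -0.2]
opening: 0.0429
grasp_force: 0.0
```

Call:
servo_tool:
  steps: "0 0 0 0 0 0 0.5;0 0 0 0 0 0 0.5;0 0 0 0 0 0 0.5"

```text
t: 39.2
tcp_pos: [0.4756, -0.1358, 0.1906]
orientation: [[-0.999, 0.034, -0.001], [0.034, 0.999, 0.001], [0.001, 0.001, -1.0]]
wrist_force: [0.1, 0.0, 1.0]
opening: 0.0425
grasp_force: 0.0
```

```bash
python3 y.py
```

```text
t 39.2 tcp [ 0.4756 -0.1358  0.1906] F [0.1 0.  1. ] M [-0.02 -0.04  0.05] op 0.0425 gf 0.0 j [-0.76  0.21  1.07  2.04 -0.22  1.01  1.95]
[[-0.999, 0.034, -0.001], [0.034, 0.999, 0.001], [0.001, 0.001, -1.0]]
angle -0.073
```

Call:
servo_tool:
  steps: "-0.1 0 -2 0 0 0 0.5;-0.1 0 -4.5 0 0 0 0.5;-0.1 0 -6.4 0 0 0 0.5;-0.1 0 -6.4 0 0 0 0.5;-0.1 0 -6.4 0 0 0 0.5"

```text
t: 39.7
tcp_pos: [0.4748, -0.1361, 0.1271]
orientation: [[-0.999, 0.034, -0.001], [0.034, 0.999, -0.0], [0.001, -0.0, -1.0]]
wrist_force: [-0.9, -0.5, 0.6]
opening: 0.0425
grasp_force: 0.0
```

Call:
servo_tool:
  steps: "0 0 0 0 0 0 0;0 0 0 0 0 0 0;0 0 0 0 0 0 0;0 0 0 0 0 0 0;0 0 0 0 0 0 0;0 0 0 0 0 0 0"

```text
t: 40.3
tcp_pos: [0.4759, -0.1366, 0.1285]
orientation: [[-0.999, 0.036, 0.002], [0.036, 0.999, 0.002], [-0.002, 0.002, -1.0]]
wrist_force: [-1.3, 2.0, 5.7]
opening: 0.0127
grasp_force: 59.8
```

Call:
servo_tool:
  steps: "0 0 0 0 0 -8 0;0 0 0 0 0 -16 0;0 0 0 0 0 -24 0;0 0 0 0 0 -32 0;0 0 0 0 0 -38 0;0 0 0 0 0 -38 0;0 0 0 0 0 -38 0"

```text
t: 41.0
tcp_pos: [0.4758, -0.1368, 0.1285]
orientation: [[-0.765, 0.644, 0.001], [0.644, 0.765, 0.001], [-0.0, 0.002, -1.0]]
wrist_force: [-1.8, 1.7, 7.1]
opening: 0.0129
grasp_force: 60.1
```

Call:
servo_tool:
  steps: "0 0 0 0 0 -8 0;0 0 0 0 0 -16 0;0 0 0 0 0 -24 0;0 0 0 0 0 -32 0;0 0 0 0 0 -38 0;0 0 0 0 0 -38 0;0 0 0 0 0 -38 0"

```text
t: 41.7
tcp_pos: [0.4756, -0.1369, 0.1285]
orientation: [[-0.207, 0.978, 0.001], [0.978, 0.207, 0.001], [0.001, 0.001, -1.0]]
wrist_force: [-1.6, 1.9, 7.6]
opening: 0.0128
grasp_force: 60.2
```

```bash
python3 y.py
```

```text
t 41.7 tcp [ 0.4756 -0.1369  0.1285] F [-1.6  1.9  7.6] M [ 0.38  0.45 -0.13] op 0.0128 gf 60.2 j [-0.85  0.54  1.29  2.09 -0.64  0.99  0.99]
[[-0.207, 0.978, 0.001], [0.978, 0.207, 0.001], [0.001, 0.001, -1.0]]
angle 1.256
```

Call:
servo_tool:
  steps: "0 0 0 0 0 0 0.5;0 0 0 0 0 0 0.5;0 0 0 0 0 0 0.5;0 0 0 0 0 0 0.5;0 0 4 0 0 0 0.5;0 0 6.5 0 0 0 0.5;0 0 6.5 0 0 0 0.5"

```text
t: 42.4
tcp_pos: [0.4772, -0.1384, 0.1951]
orientation: [[-0.207, 0.978, 0.006], [0.978, 0.207, -0.001], [-0.003, 0.006, -1.0]]
wrist_force: [0.3, 0.1, -0.1]
opening: 0.0425
grasp_force: 0.0
```

Call:
servo_tool:
  steps: "0 4 0 0 0 8 0.5;1 9 0 0 0 16 0.5;1 13 0 0 0 24 0.5;2 17 0 0 0 32 0.5;2 21 0 0 0 32 0.5;2.5 25 0 0 0 32 0.5;3.3 29 0 0 0 32 0.5;3.3 31.8 0 0 0 32 0.5"

```text
t: 43.2
tcp_pos: [0.5076, 0.1846, 0.1911]
orientation: [[-0.697, 0.717, -0.001], [0.717, 0.697, 0.0], [0.0, -0.0, -1.0]]
wrist_force: [-0.4, 0.5, 0.1]
opening: 0.0425
grasp_force: 0.0
```

Call:
servo_tool:
  steps: "0 0 0 0 0 0 0.5;0 0 0 0 0 0 0.5;0 0 0 0 0 0 0.5"

```text
t: 43.5
tcp_pos: [0.5073, 0.1789, 0.1917]
orientation: [[-0.692, 0.722, -0.001], [0.722, 0.692, -0.001], [0.0, -0.001, -1.0]]
wrist_force: [-0.3, -1.1, -0.8]
opening: 0.0426
grasp_force: 0.0
```

```bash
python3 y.py
```

```text
t 43.5 tcp [0.5073 0.1789 0.1917] F [-0.3 -1.1 -0.8] M [-0.06  0.05  0.01] op 0.0426 gf 0.0 j [-1.45  0.52  1.31  1.95 -0.56  1.12  0.85]
[[-0.692, 0.722, -0.001], [0.722, 0.692, -0.001], [0.0, -0.001, -1.0]]
angle 0.699
```

Call:
servo_tool:
  steps: "0 0.2 -2 0 0 0 0.5;0 0.2 -4.5 0 0 0 0.5;0 0.2 -6.4 0 0 0 0.5;0 0.2 -6.4 0 0 0 0.5;0 0.2 -6.4 0 0 0 0.5"

```text
t: 44.0
tcp_pos: [0.5078, 0.1812, 0.1285]
orientation: [[-0.692, 0.722, -0.0], [0.722, 0.692, -0.0], [-0.0, -0.0, -1.0]]
wrist_force: [0.2, 0.5, -0.1]
opening: 0.0428
grasp_force: 0.0
```

Call:
servo_tool:
  steps: "0 0 0 0 0 0 0;0 0 0 0 0 0 0;0 0 0 0 0 0 0;0 0 0 0 0 0 0;0 0 0 0 0 0 0;0 0 0 0 0 0 0"

```text
t: 44.6
tcp_pos: [0.5079, 0.1818, 0.1296]
orientation: [[-0.693, 0.721, -0.0], [0.721, 0.693, 0.0], [0.0, -0.0, -1.0]]
wrist_force: [-2.2, -2.2, 5.3]
opening: 0.0127
grasp_force: 60.4
```

Call:
servo_tool:
  steps: "0 0 0 0 0 -8 0;0 0 0 0 0 -16 0;0 0 0 0 0 -24 0;0 0 0 0 0 -32 0;0 0 0 0 0 -32 0;0 0 0 0 0 -32 0"

```text
t: 45.2
tcp_pos: [0.5077, 0.1817, 0.1296]
orientation: [[-0.205, 0.979, -0.001], [0.979, 0.205, -0.001], [-0.001, -0.001, -1.0]]
wrist_force: [-3.7, -2.3, 5.6]
opening: 0.0127
grasp_force: 60.5
```

```bash
python3 y.py
```

```text
t 45.2 tcp [0.5077 0.1817 0.1296] F [-3.7 -2.3  5.6] M [-0.36  0.7  -0.17] op 0.0127 gf 60.5 j [-1.41  0.69  1.3   1.99 -0.77  1.08  0.45]
[[-0.205, 0.979, -0.001], [0.979, 0.205, -0.001], [-0.001, -0.001, -1.0]]
angle 1.257
```

Call:
servo_tool:
  steps: "0 0 0 0 0 0 0.5;0 0 0 0 0 0 0.5;0 0 0 0 0 0 0.5;0 0 0 0 0 0 0.5;0 0 4 0 0 0 0.5;0 0 8 0 0 0 0.5;0 0 8 0 0 0 0.5"

```text
t: 45.9
tcp_pos: [0.5117, 0.1831, 0.2132]
orientation: [[-0.207, 0.978, 0.009], [0.978, 0.207, 0.003], [0.001, 0.01, -1.0]]
wrist_force: [0.3, 0.4, 1.2]
opening: 0.0428
grasp_force: 0.0
```

Call:
servo_tool:
  steps: "0 2 0 0 0 8 0;-2 6 0 0 0 16 0;-4 10 0 0 0 24 0;-5 13 0 0 0 32 0;-6 16 0 0 0 40 0;-6 17 0 0 0 48 0;-6 17 0 0 0 56 0;-6 17 0 0 0 64 0"

```text
t: 46.7
tcp_pos: [0.447, 0.3537, 0.2075]
orientation: [[-0.972, 0.235, -0.0], [0.235, 0.972, -0.001], [0.0, -0.001, -1.0]]
wrist_force: [-0.5, 0.0, -0.5]
opening: 0.0006
grasp_force: 0.0
```

```bash
python3 y.py; python3 -c "
from h import *
s=save('side','s6.png');t=save('top','t6.png')
b=cv2.resize(s['color'][150:260,250:370],None,fx=5,fy=5,interpolation=cv2.INTER_CUBIC)
a=cv2.resize(t['color'][130:240,240:400],None,fx=5,fy=5,interpolation=cv2.INTER_CUBIC)
cv2.imwrite('pics/s6c.png',b[:,:,::-1]);cv2.imwrite('pics/t6c.png',a[:,:,::-1])
for c in ['top','side']:
  for n in ['bar_left','bar_right','bar','strip_face','lock','fence']:
    print(c,n,[(np.round(d['point'],3).tolist(),round(d['conf'],2)) for d in models.place_of(c,n)][:2])
"; python3 tubs.py
```

```text
t 46.7 tcp [0.447  0.3537 0.2075] F [-0.5  0.  -0.5] M [-0.08 -0.03  0.04] op 0.0006 gf 0.0 j [-1.67  0.49  1.18  1.86 -0.5   1.14  1.03]
[[-0.972, 0.235, -0.0], [0.235, 0.972, -0.001], [0.0, -0.001, -1.0]]
angle 0.13
top bar_left [([0.613, 0.173, 0.095], 0.83)]
top bar_right [([0.579, -0.145, 0.097], 0.82)]
top bar [([0.586, 0.014, 0.072], 0.71), ([0.65, 0.094, 0.039], 0.22)]
top strip_face [([0.615, 0.01, 0.069], 0.71)]
top lock [([0.485, 0.023, 0.103], 0.5), ([0.593, 0.009, 0.0], 0.37)]
top fence [([0.663, 0.003, 0.101], 0.88), ([0.594, 0.009, 0.001], 0.68)]
side bar_left [([0.612, 0.17, 0.094], 0.98)]
side bar_right [([0.578, -0.147, 0.1], 0.67)]
side bar [([0.587, 0.011, 0.069], 0.9)]
side strip_face [([0.586, 0.016, 0.069], 0.44)]
side lock [([0.594, 0.016, 0.002], 0.72), ([0.484, 0.025, 0.097], 0.67)]
side fence [([0.664, 0.009, 0.093], 0.68)]
t 47.4 tcp [0.4478 0.3528 0.2082] F [0.8 0.1 0.2] M [-0.01 -0.01 -0.  ] op -0.0002 gf 0.0 j [-1.67  0.49  1.19  1.86 -0.5   1.14  1.02]
[[-0.97, 0.243, 0.0], [0.243, 0.97, -0.0], [-0.0, -0.0, -1.0]]
top 0.71 267 [[0.645, -0.042, 0.035], [0.634, -0.04, 0.075]]
top 0.5 283 [[0.66, 0.096, 0.035], [0.649, 0.094, 0.075]]
side 0.83 347 [[0.65, 0.059, 0.035], [0.646, 0.113, 0.075]]
side 0.75 274 [[0.636, -0.081, 0.035], [0.632, -0.02, 0.075]]
side 0.31 708 [[0.594, -0.043, 0.035], [0.592, 0.016, 0.075]]
```

View pics/t6c.png

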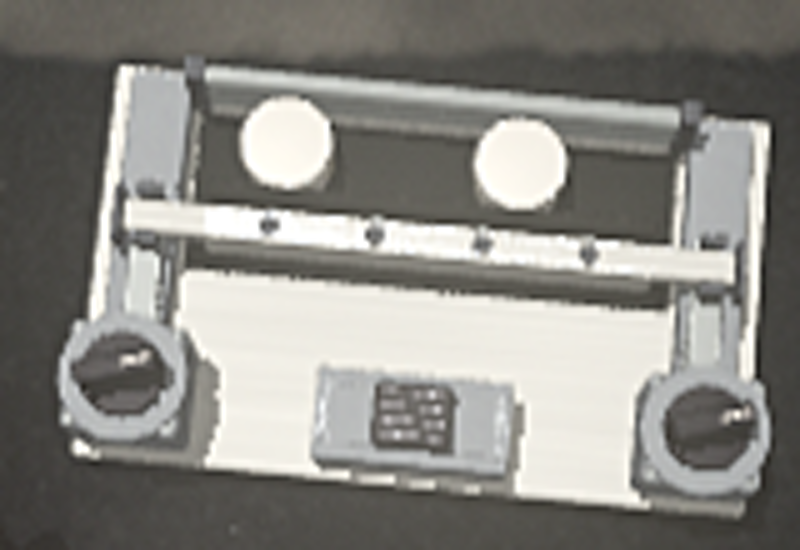

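View pics/s6c.png

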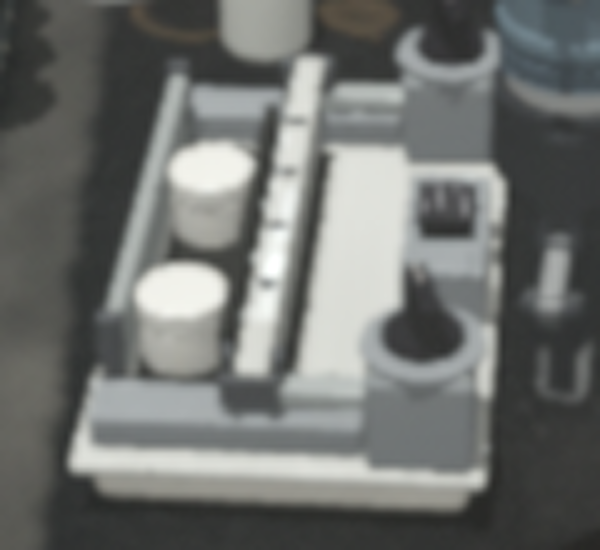

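Call:
servo_tool:
  steps: "1 -4 0 0 0 0 0;1.5 -8 0 0 0 0 0;2 -12 0 0 0 0 0;2.5 -16 0 0 0 0 0;3 -21 0 0 0 0 0;3.5 -25 0 0 0 0 0;3.8 -30 0 0 0 0 0;3.8 -33 0 0 0 0 0"

```text
t: 48.4
tcp_pos: [0.4856, 0.0184, 0.2086]
orientation: [[-0.969, 0.248, 0.001], [0.248, 0.969, 0.0], [-0.001, 0.0, -1.0]]
wrist_force: [0.3, -0.3, 0.2]
opening: 0.0001
grasp_force: 0.0
```

Call:
servo_tool:
  steps: "0 0 -2 0 0 0 0;0 0 -5 0 0 0 0;0 0 -7 0 0 0 0;0 0 -7 0 0 0 0;0 0 -7 0 0 0 0"

```text
t: 48.9
tcp_pos: [0.4859, 0.0224, 0.1385]
orientation: [[-0.97, 0.244, -0.0], [0.244, 0.97, -0.001], [-0.0, -0.001, -1.0]]
wrist_force: [0.4, 0.4, 0.2]
opening: -0.0
grasp_force: 0.0
```

Centred over the key; approach gently.

Call:
servo_tool:
  steps: "0 0.1 -2 0 0 0 0;0 0.1 -3.2 0 0 0 0;0 0.1 -3.4 0 0 0 0;0 0.1 -3.4 0 0 0 0;0 0.1 -3.4 0 0 0 0"

```text
t: 49.4
tcp_pos: [0.4864, 0.0238, 0.1049]
orientation: [[-0.97, 0.243, 0.001], [0.243, 0.97, 0.0], [-0.001, 0.001, -1.0]]
wrist_force: [-0.5, 0.6, -0.3]
opening: -0.0004
grasp_force: 0.0
```

Call:
servo_tool:
  steps: "0 0 -0.15 0 0 0 0;0 0 -0.3 0 0 0 0;0 0 -0.45 0 0 0 0;0 0 -0.6 0 0 0 0;0 0 -0.6 0 0 0 0"

```text
t: 49.9
tcp_pos: [0.4869, 0.0238, 0.0993]
orientation: [[-0.97, 0.243, 0.001], [0.243, 0.97, 0.001], [-0.001, 0.001, -1.0]]
wrist_force: [-1.4, -0.2, 8.1]
opening: 0.0001
grasp_force: 4.0
```

Call:
servo_tool:
  steps: "0 0 -0.1 0 0 0 0;0 0 -0.2 0 0 0 0;0 0 -0.3 0 0 0 0;0 0 -0.4 0 0 0 0"

```text
t: 50.3
tcp_pos: [0.4868, 0.0238, 0.095]
orientation: [[-0.97, 0.243, 0.001], [0.243, 0.97, 0.001], [-0.001, 0.001, -1.0]]
wrist_force: [-0.2, -0.3, 2.8]
opening: -0.0001
grasp_force: 1.1
```

Call:
servo_tool:
  steps: "0 0 -0.1 0 0 0 0;0 0 -0.2 0 0 0 0;0 0 -0.2 0 0 0 0"

```text
t: 50.6
tcp_pos: [0.4852, 0.0238, 0.0917]
orientation: [[-0.97, 0.243, -0.001], [0.243, 0.97, -0.0], [0.001, -0.001, -1.0]]
wrist_force: [0.1, 1.2, -0.6]
opening: 0.0002
grasp_force: 0.0
```

Call:
servo_tool:
  steps: "0 0 3 0 0 0 0;0 0 7 0 0 0 0;0 0 11 0 0 0 0;-1 4 12 0 0 0 0;-2 9 12 0 0 0 0;-3 14 12 0 0 0 0;-4 19 12 0 0 0 0;-4 24 12 0 0 0 0"

```text
t: 51.4
tcp_pos: [0.4439, 0.263, 0.2118]
orientation: [[-0.97, 0.242, -0.002], [0.242, 0.97, 0.001], [0.002, 0.001, -1.0]]
wrist_force: [1.1, -0.3, 0.4]
opening: -0.0002
grasp_force: 0.0
```

Call:
servo_tool:
  steps: "0 4 0 0 0 0 0;0 8 0 0 0 0 0;0 8 0 0 0 0 0"

```text
t: 51.7
tcp_pos: [0.4437, 0.3491, 0.2114]
orientation: [[-0.973, 0.232, 0.001], [0.232, 0.973, 0.001], [-0.0, 0.001, -1.0]]
wrist_force: [0.1, 1.2, -0.6]
opening: -0.0001
grasp_force: 0.0
```

```bash
python3 -c "
from h import *
pr()
s=save('side','s7.png')
b=cv2.resize(s['color'][150:260,250:370],None,fx=5,fy=5,interpolation=cv2.INTER_CUBIC)
cv2.imwrite('pics/s7c.png',b[:,:,::-1])
for c in ['top','side']:
  for n in ['lock','timer','wash','bar_left','bar_right']:
    print(c,n,[(np.round(d['point'],3).tolist(),round(d['conf'],2)) for d in models.place_of(c,n)][:2])
"; python3 tubs.py
```

```text
t 51.7 tcp [0.4437 0.3491 0.2114] F [ 0.1  1.2 -0.6] M [-0.01  0.03  0.01] op -0.0001 gf 0.0 j [-1.68  0.47  1.19  1.87 -0.48  1.14  1.02]
[[-0.973, 0.232, 0.001], [0.232, 0.973, 0.001], [-0.0, 0.001, -1.0]]
top lock [([0.487, 0.023, 0.1], 0.76), ([0.643, 0.011, 0.039], 0.35)]
top timer [([0.628, 0.324, -0.001], 0.69)]
top wash [([0.615, -0.343, 0.0], 0.83)]
top bar_left [([0.613, 0.172, 0.098], 0.76)]
top bar_right [([0.577, -0.146, 0.094], 0.93)]
side lock [([0.486, 0.026, 0.083], 0.41)]
side timer [([0.626, 0.322, -0.002], 0.69), ([0.648, 0.092, 0.042], 0.64)]
side wash [([0.618, -0.338, -0.001], 0.56), ([0.61, 0.011, 0.071], 0.22)]
side bar_left [([0.613, 0.169, 0.093], 0.8)]
side bar_right [([0.58, -0.147, 0.094], 0.92), ([0.612, 0.008, 0.072], 0.66)]
t 52.25 tcp [0.4459 0.3403 0.2123] F [-0.1  0.7  0.3] M [ 0.05  0.01 -0.  ] op -0.0005 gf 0.0 j [-1.68  0.46  1.2   1.87 -0.48  1.14  1.02]
[[-0.97, 0.244, -0.0], [0.244, 0.97, 0.001], [0.0, 0.0, -1.0]]
top 0.86 289 [[0.66, 0.095, 0.035], [0.648, 0.093, 0.075]]
top 0.75 261 [[0.646, -0.042, 0.035], [0.635, -0.04, 0.075]]
side 0.85 333 [[0.651, 0.057, 0.035], [0.646, 0.111, 0.075]]
side 0.74 279 [[0.636, -0.081, 0.035], [0.632, -0.021, 0.075]]
```

View pics/s7c.png

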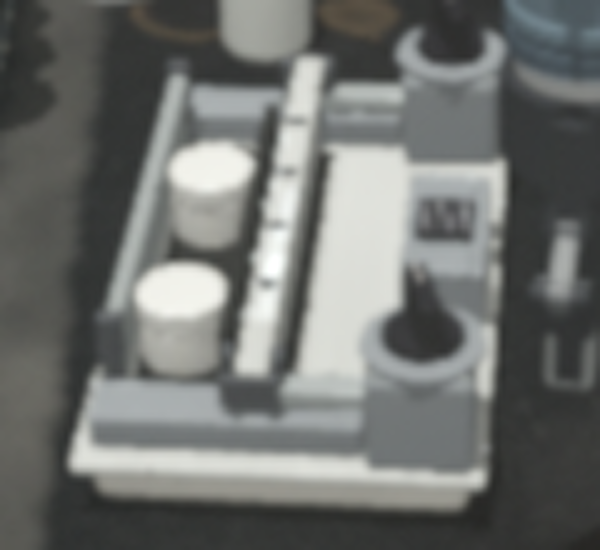

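```bash
python3 -c "
from rig import ticket
print(ticket.job_done())"
```

```text
the job is handed in; nothing more can be done
None
```

I stood both white tubs (only two were present) in the lane, wound the bar in square with both knobs at about 4.4 rad, snapped the lock key down, and handed the job in at 52 s. I worked out the half-pressed strip from the knob angle and bar position, as I couldn't measure it directly. One tub was knocked aside partway, so I left it for the bar to push against the fence about 86 mm left of centre.

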